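Pick up a croquette with kitchen tongs and hold it over the plate

ROBOT

A 6-joint arm with a two-finger parallel gripper is mounted at the origin on the work surface. World frame = base frame: x ahead of the robot, y to its left, z up, the work surface at z = 0. Lengths are in mm, angles in rad, forces in N, time in s.
With the tool pointing down it reaches from about 400 to 925 mm from the base axis. Payload 12.5 kg.
Tool frame: the origin (TCP) lies at the very end of the fingers, on their centre line; the grasp point (between the pads) lies env.grip_point_offset behind it (env.grip_point_offset is the distance from the TCP to the grasp point, in mm); y points along the fingers, z is the direction in which the jaws open and shut, and the axes are right-handed (so a half turn about y gives the same grasp; the last joint's range is limited). The gripper opens to 95 mm and grips with 3 to 60 N. Pads are 20 mm wide; open, the fingers measure 119 mm over their backs; the gripper's body (75 mm by 180 mm) begins 59 mm behind the grasp point.
Start: joints at [-1.38, 0.491, 1.559, -0, 1.092, -0.106], TCP at [182.812, -597.686, 193.161] pointing down, gripper open.
Joint ranges: [-3.1, 3.1], [-0.84, 2.19], [0.05, 2.79], [-1.13, 4.28], [0.06, 2.93], [-2.69, 2.69]. Speed limits (rad/s): [2.22, 2.22, 2.79, 3.14, 3.14, 3.14].

INTERFACE

Orientations are given as [roll, pitch, yaw] about the fixed x, y, z axes, in that order (R = Rz(yaw) Ry(pitch) Rx(roll)).
In Python, from cell import readout, read_camera, env, nets gives the robot as it stands.
- The arm moves only by the tool apply_moves, never from a script. Its argument "increments" is a list of rows, each a list of 3 entries, a list of its own where there are three numbers: the shift along the tool's x, y, z in cm, then the turn, a rotation vector about the tool's x, y, z in degrees, then the finger opening in cm, from 0 to 9.51. A call has exactly 5 rows; each row shifts and turns the pose as measured when the row begins, along the tool's axes as they then stand; what a row does not reach is not made up. A row lasts 1/8 s, in which the tool goes at most 62.5 mm and 10.7 degrees, less where a joint would pass 70% of its speed; a pose out of reach is approached as far as the arm can. A call with a gripper value outside its range is refused whole. The fingers move at their own pace and stop on an object; the grip force is fixed at half the most. Time passes only in rows, so rows that do not move let the fingers close, or fill a call up. It gives the time, the measured TCP pose, the force and the opening at its end, in the units of the state.
- readout.state(): the state, without advancing time (a new reading comes with each control period).
- read_camera(name): name is "scene" or "top" or "wrist"; returns a dict with "img" (384x512x3 uint8, red, green, blue), "vfov" (degrees; the focal length in pixels is half the picture's height over the tangent of half this angle, whatever the lens; pixels are square), "cx", "cy" (the principal point, pixels), "rvec" (rotation vector, rad) and "tvec" (3), from world to camera coordinates, as OpenCV has them; the wrist camera has in their place "mount" (4x4, takes a point from camera to tool coordinates, whose origin is the TCP and whose axes are the tool frame's). Camera axes: x right, y down, z forward; pixel columns grow to the right and rows downward; lengths in mm; the calibration is good to about 2 mm. The wrist camera is an equidistant fisheye: a pixel r from the principal point sees the ray r / f radians off the axis. A picture is of the moment at which its call begins: read the wrist's pose just before it. There is no depth.
- env.job_done(): hands the job in, once; it reports no verdict.
Trained networks look in a picture, given as the dict that the camera call returned (one of the last four; its "shot" number tells which), for a name from the list of things; names that differ only in an ending like _2 or _b are one class to them, and where a whole thing is asked for, a point or a joint stands for the part that bears it (a point fixed in the world has none). Each returns a list of dicts, best first, with "confidence" (0 to 1); they miss things now and then, are a little off and sometimes report something else, mostly with a low value. They report only what shows in the picture. A call takes as long as a camera call. They do not tell look-alikes from the thing itself.
- nets.look_for(picture, thing): "point" ([x, y, z] in mm, in the coordinates of the camera as it stood for that picture, good to about 4 mm: the middle of the surface that is visible of it).
- nets.mark_of(picture, thing): "point" ([x, y, z] in mm, in the coordinates of the camera as it stood for that picture, good to about 4 mm: a listed point, or the origin of a listed thing).
The state is a dict: "t": time; "joints": joint angles; "qvel": joint speeds; "tau": joint torques, N m; "eef_pos": TCP position; "tcp_rot": TCP orientation; "ft_force": force on the tool from outside, world axes, zero at the start; "moment": the same for the moment, N m; "opening": opening from 0.0 (shut) to 1.0 (fully open).
Only numpy, scipy, OpenCV 4.12 (cv2) and the standard library are available. Lean on these libraries where they do the work, as an engineer would, in place of code of your own. Each camera call takes 0.05 s, during which the arm holds its last target. There are 200 camera calls.

TASK

Dish up with the kitchen tongs: pick the tongs up by their grips, take the big breaded croquette off the cooling rack with them and hold it still about 10 cm above the middle of the plate, finishing while you are still holding it in the tongs. The gripper itself must not touch the croquette, and the two potato tots, the ramekin and the pepper mill stay where they are.

Things in the scene. Friction and masses are not known exactly. Their poses are not given: they have to be found in the camera images.
- tongs_grip (a point): Kitchen tongs, 275 mm long, 125 g, black grip sleeves with teal inlay, lying so that the arms close level. Point: middle between the sleeves (near the balance), 15 mm above the underside. x runs from hinge (105 mm behind) to heads, y to the left arm, z up. Sleeves: 85 mm long, centred here, from 1 to 29 mm above the underside; 59 mm over both when sprung open, 38 mm when holding the croquette.
- tongs_tips (a point): Middle between the black heads, 108 mm ahead of tongs_grip, same axes. Heads: 45 mm long (27 ahead, 18 behind), full 30 mm height, inner faces 78 mm apart open, 36 on the croquette; this gap changes twice as much as the width over the sleeves. The spring pushes each sleeve out with 3 N open, 7 N on the croquette; half of any surplus grip squeezes the croquette. Let go, they spring open.
- tong_left_head (a point): Left (+y) head of the tongs: centre of its inner face. It moves with the left arm, which turns on a hinge 105 mm behind tongs_grip and 10 mm left of the middle; the arm's x axis points 0.10 rad outwards when open and along the tongs' x axis when the heads are 36 mm apart.
- tong_right_head (a point): Right head of the tongs: centre of its inner face, the mirror image of the left one. Both arms close alike.
- croquette_center (a point): Golden-brown breaded croquette, a rounded block 62 mm long (its x axis), 36 mm wide (y) and 32 mm high, weighing about 45 g, lying flat on the rack. This point is its centre.
- rack: Steel wire cooling rack, fixed, 240 mm (its x) by 170 mm (its y); origin at counter level under its middle; the wires' top is 28 mm above the counter.
- plate: White side plate with blue bands, fixed, 200 mm across, rim 18 mm high; origin at its centre, at counter level; the inner floor is 6 mm above the counter.
- ramekin_center (a point): Empty white fluted ramekin standing loose on the plate, 60 mm across and 38 mm high. This point is its centre.
- tot1_center (a point): Small yellow-gold potato tot, 24 x 28 x 22 mm, loose on the far end of the rack. This point is its centre.
- tot2_center (a point): The other potato tot, same size, loose on the far end of the rack. This point is its centre.
- mill_center (a point): Dark wooden pepper mill, 52 mm across and 125 mm high, standing beyond the tongs. This point is its centre.
Not all that is in view belongs to the job. Of the things that look like the part that bears croquette_center, the smallest one is meant.

How it is judged (in metres and radians):
On the way, in this order (a step that is already met when the one before it is completed fails the run):
1. the tongs are held by the gripper and lifted off the counter, the croquette still lying on the rack (height (world z) of tongs_grip above 0.035 m and contact force between the fingers and tongs above 1 N and distance of croquette_center from where it was at the start of the episode below 0.02 m), for 0.2 s.
2. the croquette is pinched between the two heads and lifted off the rack (height (world z) of croquette_center above 0.06 m and distance between croquette_center and tongs_tips below 0.04 m and contact force between each of tong_left, tong_right and croquette above 0.3 N), for 0.2 s.
At the end, for the whole second after the job is handed in: The gripper holds the tongs, both heads pinch the croquette (within 40 mm of the middle between them, each over 0.3 N); its centre is 70-180 mm above the counter, within 45 mm sideways of the plate's centre, under 30 mm/s; tongs and croquette are free of plate and ramekin (height (world z) of croquette_center between 0.07 and 0.18 m and horizontal distance between croquette_center and plate below 0.045 m and distance between croquette_center and tongs_tips below 0.04 m and contact force between each of tong_left, tong_right and croquette above 0.3 N and contact force between the fingers and tongs above 1 N and contact force between tongs and plate below 0.1 N and contact force between each of tongs, croquette and ramekin below 0.1 N and linear speed of croquette below 0.03 m/s); the arm keeps its last pose, push and grip.
It fails at once if the gripper or arm touches the croquette (contact force between any of the fingers, the arm and croquette above 0.3 N).
It fails at once if the croquette falls on the counter or the plate (height (world z) of croquette_center below 0.035 m).
It fails at once if a potato tot is moved by more than 25 mm (distance of any of tot1_center, tot2_center from where it was at the start of the episode above 0.025 m).
It fails at once if the ramekin or the pepper mill is moved by more than 25 mm (distance of any of ramekin_center, mill_center from where it was at the start of the episode above 0.025 m).
It also fails if it takes over 48 s, if anything falls off the work surface, if the arm or the gripper's body presses on something with over 40 N, if the wrist force passes 120 N, or if a joint passes its speed limit or range.

## Working session

There is one attempt and no reset: what is moved stays moved. The work goes in short steps, Python scripts to look and compute and a tool call to move; the robot and the scene stay as the last step left them, time stands still between calls to the robot, and variables do not carry over. Pictures are saved under pics/ and viewed, about 8 in all and at most 12, crops included, and the job is handed in when it is done.

Besides the shell and the picture viewer there is one more tool, called by a JSON object that holds its "op" and its "data". apply_moves: Moves the arm, as the interface text tells. Its arguments: {"type":"object","properties":{"increments":{"type":"array"}},"required":["increments"]}

```bash
mkdir -p pics
cat > h.py <<'E'
import numpy as np, cv2
from scipy.spatial.transform import Rotation as Rn
from cell import readout, read_camera, env, nets
def tool():
    s=readout.state(); return Rn.from_euler('xyz',s['tcp_rot']).as_matrix(), np.array(s['eef_pos']), s
def cam(name):
    R,p,s=tool(); d=read_camera(name)
    if name=='wrist':
        M=np.array(d['mount']); d['W']=lambda q:R@((M[:3,:3]@np.array(q))+M[:3,3])+p
    else:
        C=cv2.Rodrigues(np.array(d['rvec'],float))[0]; t=np.array(d['tvec'],float).ravel()
        d['W']=lambda q:C.T@(np.array(q)-t)
        d['P']=lambda w:(lambda c:(c[:2]/c[2]*(d['img'].shape[0]/2/np.tan(np.radians(d['vfov']/2)))+[d['cx'],d['cy']]))(C@np.array(w,float)+t)
    return d
def show(d,fn): cv2.imwrite('pics/'+fn,d['img'][:,:,::-1])
def marks(d,names,f=nets.mark_of,k=3):
    for n in names:
        for r in f(d,n)[:k]: print(n,np.round(d['W'](r['point']),0),round(r['confidence'],2), np.round(d['P'](d['W'](r['point']))) if 'P' in d else '')
E
python3 - <<'E'
from h import *
R,p,s=tool(); print(s, env.grip_point_offset); print(R)
N=['tongs_grip','tongs_tips','tong_left_head','tong_right_head','croquette_center','rack','plate','ramekin_center','tot1_center','tot2_center','mill_center']
for c in ['top','scene']:
    d=cam(c); print(c); show(d,c+'1.png'); marks(d,N,k=4)
a=cv2.imread('pics/top1.png');b=cv2.imread('pics/scene1.png')
E
```

```text
{'t': 0.0, 'joints': array([-1.37960181e+00,  4.91531409e-01,  1.55947861e+00, -2.31208008e-05,
        1.09171861e+00, -1.05657575e-01]), 'qvel': array([ 0.00098789, -0.00026534, -0.00129838,  0.0002504 , -0.00013443,
       -0.00068552]), 'tau': array([-2.24384246e-03, -6.12651229e+01, -2.58181965e+01,  6.92318939e-02,
        4.82232054e-02, -1.25179195e-04]), 'eef_pos': array([ 182.74595346, -597.38410884,  192.56921717]), 'tcp_rot': array([-1.57192813e+00,  9.94096766e-05, -2.84472995e+00]), 'ft_force': array([-0.49430462, -0.92497066,  0.6863709 ]), 'moment': array([-0.0520751 ,  0.01634042, -0.01122751]), 'opening': 1.000863491919379} 18.8
[[-9.56258916e-01 -2.36015127e-04  2.92521504e-01]
 [-2.92521582e-01  1.11137503e-03 -9.56258275e-01]
 [-9.94096764e-05 -9.99999355e-01 -1.13180180e-03]]
top
tongs_grip [467.   2.  17.] 0.76 [230. 238.]
tong_left_head [561.  64.  18.] 0.54 [206. 202.]
tong_right_head [578. -10.  16.] 0.44 [235. 195.]
tong_right_head [784. -56.  64.] 0.2 [252. 113.]
croquette_center [ 587. -396.   22.] 0.92 [382. 190.]
croquette_center [ 455. -390.   21.] 0.8
[... 359 characters left out ...]
1.  16.] 0.7 [236. 154.]
tongs_grip [631. 251.  25.] 0.18 [341. 153.]
tongs_tips [572.  28.  23.] 0.91 [263. 174.]
tong_left_head [561.  68.  20.] 0.76 [273. 166.]
tong_right_head [578. -14.  12.] 0.78 [252. 185.]
croquette_center [ 450. -393.   25.] 0.91 [ 99. 213.]
croquette_center [ 587. -396.   23.] 0.85 [119. 257.]
croquette_center [ 585. -234.   47.] 0.81 [178. 220.]
croquette_center [786. -59.  63.] 0.61 [283. 246.]
rack [ 604. -220.    6.] 0.75 [189. 230.]
plate [602. 246.  -2.] 0.6 [332. 153.]
ramekin_center [630. 255.  24.] 0.65 [342. 153.]
tot1_center [ 679. -155.   37.] 0.58 [225. 235.]
tot2_center [ 708. -245.   37.] 0.55 [198. 264.]
mill_center [788. -56.  64.] 0.65 [285. 246.]
```

View pics/top1.png

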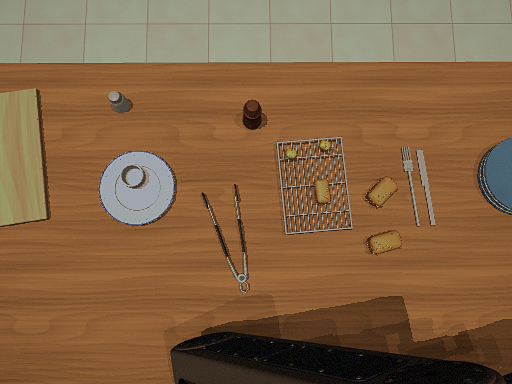

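View pics/scene1.png

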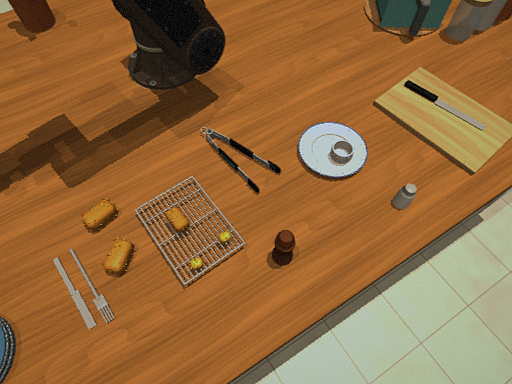

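The top view shows the tongs with hinge at (242,278) and heads at (205,195) and (237,187), the plate at (138,188) with the ramekin at (133,177), and the mill at (252,114).

There are three croquette candidates: (322,191) on the rack, (381,191) on the counter and (384,242) on the counter. The one on the rack looks smallest and matches "on the cooling rack". I'll confirm it in an enlarged crop.

Run:
```python
import cv2,numpy as np
from h import *
a=cv2.imread('pics/top1.png')
c=cv2.resize(a[130:295,195:410],None,fx=3.7,fy=3.6,interpolation=cv2.INTER_CUBIC); cv2.imwrite('pics/crop.png',c)
d=cam('top')
f=192/np.tan(np.radians(d['vfov']/2)); C=cv2.Rodrigues(np.array(d['rvec'],float))[0]; t=np.array(d['tvec']).ravel()
hsv=cv2.cvtColor(d['img'],cv2.COLOR_RGB2HSV)
def back(u,z):
    r=C.T@np.array([(u[0]-d['cx'])/f,(u[1]-d['cy'])/f,1]); o=-C.T@t; return o+r*(z-o[2])/r[2]
# size of candidates: saturated golden, brighter than wood
for (u,v) in [(322,191),(381,191),(384,242)]:
    x0,y0=u-22,v-20; m=np.zeros((384,512),np.uint8)
    sub=d['img'][y0:y0+40,x0:x0+44]; gm=np.full(sub.shape[:2],2,np.uint8); 
    g=np.zeros((384,512),np.uint8); b=np.zeros((1,65));e=np.zeros((1,65))
    cv2.grabCut(np.ascontiguousarray(sub),gm,(8 if u==322 else 4,4,26 if u==322 else 36,32),b,e,6,cv2.GC_INIT_WITH_RECT)
    k=((gm==1)|(gm==3)).astype(np.uint8); n,l,st,ce=cv2.connectedComponentsWithStats(k); i=1+np.argmax(st[1:,4])
    ys,xs=np.where(l==i); z=50 if u==322 else 20
    w=np.array([back((x+x0,y+y0),z)[:2] for x,y in zip(xs,ys)],np.float32); print(u,v,'n',len(xs),cv2.minAreaRect(w),np.round(w.mean(0)))
    ev,V=np.linalg.eigh(np.cov(w.T)); print(np.degrees(np.arctan2(V[1,1],V[0,1])),np.sqrt(ev)*np.sqrt(12))
print('hinge',back((242,278),12),'headL',back((205,195),25),'headR',back((237,187),25))
```

```text
322 191 n 354 ((583.0147094726562, -237.2542724609375), (61.92129898071289, 43.5693473815918), 7.227610111236572) [ 583. -237.]
-171.0253041075988 [39.55004733 57.49426526]
381 191 n 578 ((583.8155517578125, -392.27178955078125), (50.9869499206543, 91.84719848632812), 43.203224182128906) [ 583. -392.]
131.23487890710985 [47.31690513 82.46321554]
384 242 n 633 ((453.1623840332031, -394.55755615234375), (52.65983581542969, 89.49258422851562), 16.58299446105957) [ 453. -394.]
105.43468003341216 [48.65061708 83.89067648]
hinge [365.10257667 -27.91376796  12.        ] headL [577.25278022  66.73501586  25.        ] headR [597.61363443 -16.25054887  25.        ]
```

View pics/crop.png

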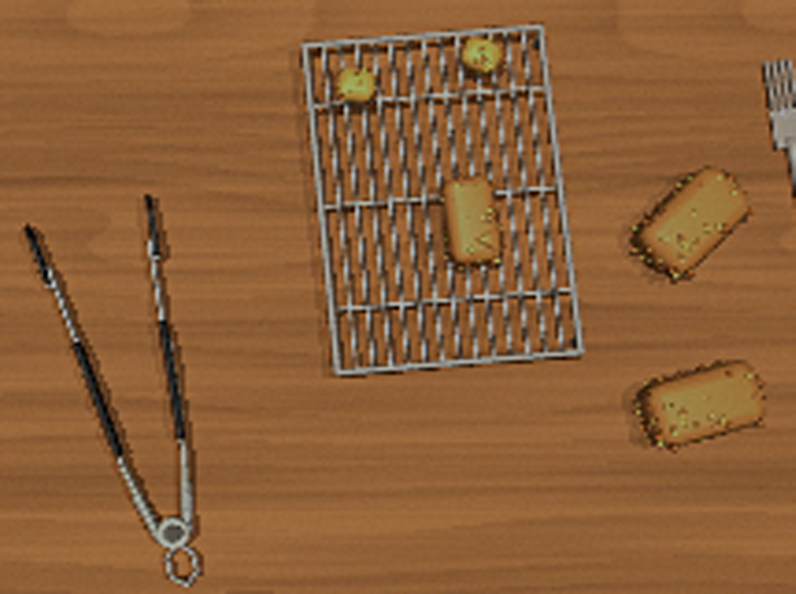

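The crop shows the rack croquette as clearly the smallest: about 62x40 mm, against 83-90 mm long for the two on the counter. Its centre is near (584,-236) and its yaw about 8°. The tongs grip is near (468,2), yaw about 13.7°. I'll move above the tongs now.

{"op": "apply_moves", "data": {"increments": [[[-5,0,-3.5],[0,3.3,0],9.5],[[-5,0,-3.5],[0,0,0],9.5],[[-5,0,-3.5],[0,0,0],9.5],[[-5,0,-3.5],[0,0,0],9.5],[[-4,0,-4.5],[0,0,0],9.5]]}}

```text
t: 1.88
eef_pos: [373.3, -356.1, 192.5]
tcp_rot: [-1.569, 0.001, -2.911]
ft_force: [0.9, 0.6, -0.5]
opening: 0.998
```

{"op": "apply_moves", "data": {"increments": [[[-4,0,-4.5],[0,0,0],9.5],[[-4,0,-4.5],[0,0,0],9.5],[[-4,0,-4.5],[0,0,0],9.5],[[-4,0,-4.5],[0,0,0],9.5],[[0,0,-4.5],[0,0,0],9.5]]}}

```text
t: 2.5
eef_pos: [482.4, -91.3, 192.9]
tcp_rot: [-1.567, 0.003, -2.91]
ft_force: [-0.2, -0.2, 0.1]
opening: 1.0
```

```bash
cat >> h.py <<'E'
def goto(w,yaw):
    R,p,s=tool(); print('t',s['t'],'p',np.round(p,1),'open',round(s['opening']*95.1,1),'F',np.round(s['ft_force'],1),'yaw',round(np.degrees(np.arctan2(-R[1,0],-R[0,0])),2),'down',np.round(R[:,1],3))
    x=-np.array([np.cos(yaw),np.sin(yaw),0]); T=np.c_[x,[0,0,-1],np.cross(x,[0,0,-1])]
    print('shift cm',np.round(R.T@(np.array(w)-p)/10,2),'rot deg',np.round(np.degrees(Rn.from_matrix(R.T@T).as_rotvec()),1))
E
python3 - <<'E'
from h import *
goto([468,2,100],np.radians(13.7))
d=cam('wrist'); show(d,'w1.png'); marks(d,['tongs_grip','tongs_tips','tong_left_head','tong_right_head'])
E
```

```text
t 2.5 p [482.4 -91.3 192.9] open 95.1 F [-0.2 -0.2  0.1] yaw 13.26 down [ 0.004 -0.003 -1.   ]
shift cm [-0.71  9.25 -9.44] rot deg [-0.2 -0.4 -0.2]
tong_left_head [561.  63.  17.] 0.8
```

View pics/w1.png

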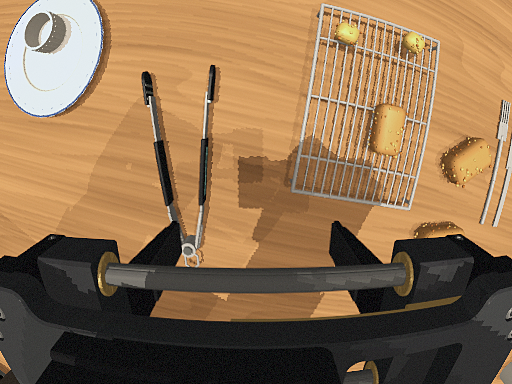

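The wrist view shows the tongs' hinge at (190,247), sleeves at (165,173) and (204,171), and heads at (150,88) and (211,82). I'll project these through the fisheye model.

```bash
cat >> h.py <<'E'
def fish(d,u,z):
    f=192/np.tan(np.radians(d['vfov']/2)); a=np.array(u,float)-[d['cx'],d['cy']]; r=np.hypot(*a); th=r/f
    q=np.r_[a/r*np.sin(th),np.cos(th)]; o=d['W']([0,0,0]); v=d['W'](q)-o; return o+v*(z-o[2])/v[2]
E
python3 - <<'E'
from h import *
d=cam('wrist')
for n,u,z in [('hinge',(190,247),20),('sl',(165,173),27),('sr',(204,171),27),('hl',(150,88),27),('hr',(211,82),27),('croq',(387,130),55)]: print(n,np.round(fish(d,u,z),1))
E
```

```text
hinge [364.9 -29.6  20. ]
sl [461.2  18.1  27. ]
sr [474.6 -30.7  27. ]
hl [562.4  58.   27. ]
hr [582.7 -16.1  27. ]
croq [ 579.3 -230.5   55. ]
```

{"op": "apply_moves", "data": {"increments": [[[-0.3,3,-4.7],[0,0,0],9.5],[[-0.3,3,-4.7],[0,0,0],9.5],[[0,0,0],[0,0,0],9.5],[[0,0,0],[0,0,0],9.5],[[0,0,0],[0,0,0],9.5]]}}

```text
t: 3.42
eef_pos: [468.5, -5.6, 132.1]
tcp_rot: [-1.565, 0.007, -2.922]
ft_force: [-0.0, -0.1, -0.0]
opening: 0.997
```

Run:
```python
from h import *
goto([468,2,100],np.radians(13.7))
d=cam('wrist'); show(d,'w2.png'); marks(d,['tongs_grip','tongs_tips','tong_left_head','tong_right_head'])
```

```text
t 3.425 p [468.5  -5.6 132.1] open 94.8 F [-0.  -0.1 -0. ] yaw 12.59 down [ 0.008 -0.005 -1.   ]
shift cm [-0.09  3.21 -0.77] rot deg [-0.4 -1.1 -0.4]
tongs_tips [599. 241.   0.] 0.52 
tongs_tips [ 604. -217.   -3.] 0.4 
tong_left_head [560.  64.  17.] 0.96 
tong_right_head [582. -10.  19.] 0.77 
tong_right_head [ 683. -154.   39.] 0.59
```

View pics/w2.png

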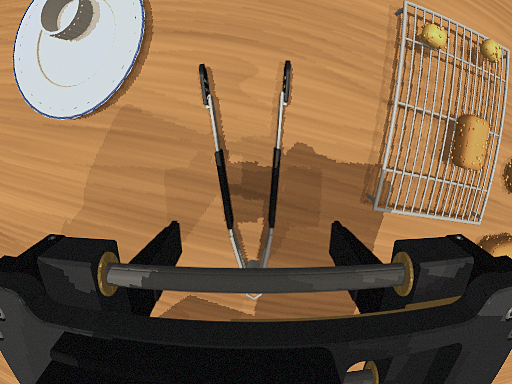

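Run:
```python
from h import *
d=cam('wrist')
q={}
for n,u,z in [('sl',(224,190),28),('sr',(275.5,188),28),('hl',(206,86),27),('hr',(287,83),27),('croq',(471,142),55)]: q[n]=fish(d,u,z); print(n,np.round(q[n],1))
a=(q['sl']+q['sr'])/2;b=(q['hl']+q['hr'])/2
print(a,b,np.degrees(np.arctan2(*(b-a)[1::-1])), 'perp',np.degrees(np.arctan2(*(q['hl']-q['hr'])[1::-1]))-90)
```

```text
sl [461.1  26.1  28. ]
sr [474.7 -25.1  28. ]
hl [560.9  65.5  27. ]
hr [580.9 -11.9  27. ]
croq [ 580.8 -223.3   55. ]
[467.8787265    0.52813842  28.        ] [570.88101529  26.81009653  27.        ] 14.314103823378291 perp 14.494940953563514
```

{"op": "apply_moves", "data": {"increments": [[[0,3,-0.6],[-0.4,1.8,-0.4],9.5],[[0,3,0],[0,0,0],9.5],[[0,2.5,0],[0,0,0],9.5],[[0,0,0],[0,0,0],9.5],[[0,0,0],[0,0,0],9.5]]}}

```text
t: 4.35
eef_pos: [468.4, 0.6, 46.4]
tcp_rot: [-1.571, 0.002, -2.954]
ft_force: [0.4, 0.6, 0.5]
opening: 0.998
```

Run:
```python
from h import *
goto([468,0.5,3.5],np.radians(14.4))
```

```text
t 4.35 p [468.4   0.6  46.4] open 94.9 F [0.4 0.6 0.5] yaw 10.76 down [ 0.002  0.    -1.   ]
shift cm [0.05 4.29 0.  ] rot deg [-0.  -3.6 -0.1]
```

{"op": "apply_moves", "data": {"increments": [[[0,1,0],[0,-3.6,0],9.5],[[0,1.5,0],[0,0,0],9.5],[[0,1,0],[0,0,0],9.5],[[0,0.5,0],[0,0,0],9.5],[[0,0,0],[0,0,0],9.5]]}}

```text
t: 4.97
eef_pos: [471.2, 0.3, 9.6]
tcp_rot: [-1.568, 0.009, -2.889]
ft_force: [1.0, 0.7, -0.1]
opening: 1.003
```

Run:
```python
from h import *
goto([468,0.5,3.5],np.radians(14.4))
```

```text
t 4.975 p [4.712e+02 3.000e-01 9.600e+00] open 95.3 F [ 1.   0.7 -0.1] yaw 14.48 down [ 0.01  -0.001 -1.   ]
shift cm [ 0.31  0.61 -0.1 ] rot deg [-0.2  0.1 -0.5]
```

{"op": "apply_moves", "data": {"increments": [[[0.3,0.6,-0.1],[-0.2,0,-0.5],9.5],[[0,0,0],[0,0,0],7],[[0,0,0],[0,0,0],5.2],[[0,0,0],[0,0,0],5.2],[[0,0,0],[0,0,0],5.2]]}}

```text
t: 5.6
eef_pos: [468.3, 0.4, 3.9]
tcp_rot: [-1.571, 0.001, -2.889]
ft_force: [0.7, 0.4, 0.3]
opening: 0.633
```

{"op": "apply_moves", "data": {"increments": [[[0,0,0],[0,0,0],5.2],[[0,0,0],[0,0,0],5.2],[[0,0,0],[0,0,0],5.2],[[0,0,0],[0,0,0],5.2],[[0,0,0],[0,0,0],5.2]]}}

```text
t: 6.22
eef_pos: [468.3, 0.5, 4.0]
tcp_rot: [-1.571, 0.001, -2.889]
ft_force: [0.2, 0.6, 0.0]
opening: 0.543
```

Run:
```python
from h import *
goto([468,0.5,3.5],np.radians(14.4))
d=cam('wrist'); show(d,'w3.png'); marks(d,['tongs_grip','tongs_tips','tong_left_head','tong_right_head'])
```

```text
t 6.225 p [468.3   0.5   4. ] open 51.7 F [0.2 0.6 0. ] yaw 14.48 down [ 0.001  0.001 -1.   ]
shift cm [ 0.03  0.05 -0.01] rot deg [ 0.   0.1 -0.1]
tong_left_head [565.  55.  14.] 0.57 
tong_right_head [579.  -3.  13.] 0.7
```

View pics/w3.png

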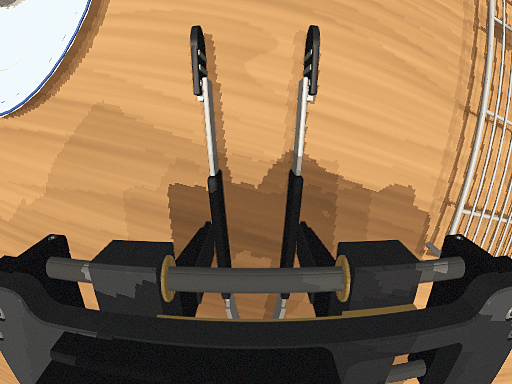

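The grasp is centred: the heads sit symmetrically at columns 198 and 312, and the opening is 51.7 mm. Lifting.

{"op": "apply_moves", "data": {"increments": [[[0,-1,0],[0,0,0],5.2],[[0,-2,0],[0,0,0],5.2],[[0,-3,0],[0,0,0],5.2],[[0,-3,0],[0,0,0],5.2],[[0,-3,0],[0,0,0],5.2]]}}

```text
t: 7.1
eef_pos: [466.7, 0.5, 128.0]
tcp_rot: [-1.573, -0.003, -2.889]
ft_force: [-0.5, 0.0, -2.0]
opening: 0.549
```

{"op": "apply_moves", "data": {"increments": [[[0,-0.5,0],[0,0,0],5.2],[[0,0,0],[0,0,0],5.2],[[0.3,0,1.5],[0,0,0],5.2],[[0.6,0,3],[0,2,0],5.2],[[0.6,0,3],[0,2,0],5.2]]}}

```text
t: 7.72
eef_pos: [469.2, -78.0, 132.1]
tcp_rot: [-1.573, -0.004, -2.957]
ft_force: [0.8, -0.4, -0.6]
opening: 0.548
```

{"op": "apply_moves", "data": {"increments": [[[0.6,0,3],[0,2,0],5.2],[[0.6,0,3],[0,0.5,0],5.2],[[0.6,0,3],[0,0,0],5.2],[[0.6,0,3],[0,0,0],5.2],[[0,0,0],[0,0,0],5.2]]}}

```text
t: 8.35
eef_pos: [460.2, -209.5, 126.0]
tcp_rot: [-1.578, -0.012, -3.007]
ft_force: [0.2, 0.5, -2.2]
opening: 0.547
```

Run:
```python
from h import *
goto([478,-251,120],np.radians(8))
d=cam('wrist'); show(d,'w4.png'); marks(d,['tongs_grip','tongs_tips','tong_left_head','tong_right_head','croquette_center'])
```

```text
t 8.35 p [ 460.2 -209.5  126. ] open 52.0 F [ 0.2  0.5 -2.2] yaw 7.74 down [-0.013  0.005 -1.   ]
shift cm [-1.21  0.56  4.35] rot deg [ 0.4 -0.3  0.7]
tong_left_head [ 540. -169.  214.] 0.66 
tong_right_head [ 548. -228.  213.] 0.87 
croquette_center [ 584. -391.   22.] 0.86 
croquette_center [ 454. -394.   18.] 0.73 
croquette_center [ 579. -231.   46.] 0.68
```

View pics/w4.png

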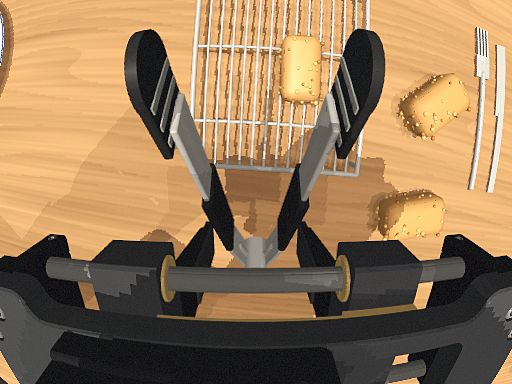

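The heads are pitched up about 40° (head z≈213 with the TCP at 126). The splayed sleeves bear on the front edges of the pads, ahead of the balance point. I'll set the tongs back on the free counter, level them there, and regrip about 12 mm further back.

{"op": "apply_moves", "data": {"increments": [[[-0.5,0,-2],[0,0,0],5.2],[[-0.6,0,-3.2],[0,0,0],5.2],[[-0.6,0,-3.2],[0,0,0],5.2],[[-0.6,0,-3.2],[0,0,0],5.2],[[-0.6,0,-3.2],[0,0,0],5.2]]}}

```text
t: 9.28
eef_pos: [469.5, -50.6, 128.1]
tcp_rot: [-1.577, -0.009, -3.001]
ft_force: [0.1, -0.3, -0.9]
opening: 0.548
```

{"op": "apply_moves", "data": {"increments": [[[-0.3,0,-2.5],[0,0,0],5.2],[[0,0,0],[0,0,0],5.2],[[0,1,0],[0,0,0],5.2],[[0,1.5,0],[0,0,0],5.2],[[0,1.5,0],[0,0,0],5.2]]}}

```text
t: 9.9
eef_pos: [469.1, -23.2, 87.4]
tcp_rot: [-1.575, -0.006, -2.996]
ft_force: [3.0, 0.5, 5.9]
opening: 0.545
```

Run:
```python
from h import *
goto([468,-15,4],np.radians(8))
d=cam('wrist'); marks(d,['tong_left_head','tong_right_head'])
```

```text
t 9.9 p [469.1 -23.2  87.4] open 51.8 F [3.  0.5 5.9] yaw 8.33 down [-0.006  0.004 -1.   ]
shift cm [-0.06  8.34 -0.79] rot deg [0.3 0.3 0.3]
tong_left_head [548.  17. 179.] 0.86 
tong_right_head [557. -41. 178.] 0.63
```

{"op": "apply_moves", "data": {"increments": [[[0,1,0],[0,0,0],5.2],[[0,1,0],[0,0,0],5.2],[[0,1,0],[0,0,0],5.2],[[0,1,0],[0,0,0],5.2],[[0,0.5,0],[0,0,0],5.2]]}}

```text
t: 10.68
eef_pos: [468.6, -23.6, 40.1]
tcp_rot: [-1.575, -0.007, -2.997]
ft_force: [1.6, -0.5, -0.3]
opening: 0.549
```

Run:
```python
from h import *
goto([468,-23,4],np.radians(8))
d=cam('wrist'); marks(d,['tong_left_head','tong_right_head'])
```

```text
t 10.675 p [468.6 -23.6  40.1] open 52.2 F [ 1.6 -0.5 -0.3] yaw 8.28 down [-0.007  0.004 -1.   ]
shift cm [ 0.03  3.61 -0.05] rot deg [0.3 0.3 0.4]
tong_left_head [592.  51.  14.] 0.64 
tong_left_head [610. -25.  14.] 0.51 
tong_right_head [610. -24.  15.] 0.88
```

{"op": "apply_moves", "data": {"increments": [[[0,-2,0],[0,0,0],7],[[0,-3,0],[0,0,0],9.5],[[0,-3,0],[0,0,0],9.5],[[0,0,0],[0,0,0],9.5],[[0,0,0],[0,0,0],9.5]]}}

```text
t: 11.45
eef_pos: [469.5, -23.9, 123.7]
tcp_rot: [-1.575, -0.005, -2.997]
ft_force: [0.1, 1.1, -1.7]
opening: 0.984
```

Run:
```python
from h import *
goto([468,-23,4],np.radians(8))
d=cam('wrist'); show(d,'w5.png'); marks(d,['tongs_grip','tong_left_head','tong_right_head','tongs_tips'])
```

```text
t 11.45 p [469.5 -23.9 123.7] open 93.6 F [ 0.1  1.1 -1.7] yaw 8.3 down [-0.006  0.003 -1.   ]
shift cm [ 0.07 11.98 -0.06] rot deg [0.2 0.3 0.3]
tongs_grip [609. -24.  16.] 0.36 
tong_left_head [596.  56.  16.] 0.59 
tong_right_head [607. -24.  15.] 0.76
```

View pics/w5.png

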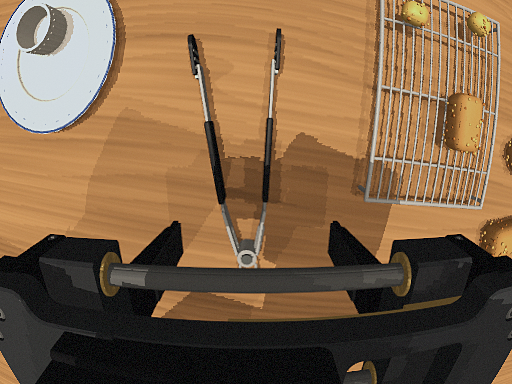

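The tongs lie flat and sprung open on the counter: hinge (247,258), sleeves (214,163) and (268,160), heads (194,57) and (277,53).

Run:
```python
from h import *
d=cam('wrist'); q={}
for n,u,z in [('hinge',(247,258),22),('sl',(214,163),28),('sr',(268,160),28),('hl',(194,56),27),('hr',(277,53),27)]: q[n]=fish(d,u,z); print(n,np.round(q[n],1))
a=(q['sl']+q['sr'])/2;b=(q['hl']+q['hr'])/2
yaw=np.arctan2(*(b-q['hinge'])[1::-1])
print(a,b,np.linalg.norm(b-a),np.degrees(yaw), np.degrees(np.arctan2(*(b-a)[1::-1])),'perp',np.degrees(np.arctan2(*(q['hl']-q['hr'])[1::-1]))-90)
w=b*1; w[:2]-=119*np.array([np.cos(yaw),np.sin(yaw)]); w[2]=4; print(w); goto(w,yaw)
```

```text
hinge [390.5 -25.5  22. ]
sl [491.4  21.   28. ]
sr [501.8 -30.9  28. ]
hl [593.7  54.6  27. ]
hr [606.5 -23.9  27. ]
[496.59807799  -4.98327746  28.        ] [600.06259084  15.35364247  27.        ] 105.44901958989671 11.03205248484852 11.120256394864567 perp 9.261371821683738
[483.26167666  -7.41797247   4.        ]
t 11.75 p [469.5 -23.9 123.4] open 94.5 F [ 0.2  0.1 -1. ] yaw 8.3 down [-0.007  0.004 -1.   ]
shift cm [-1.68 11.94 -1.38] rot deg [ 0.3 -2.7  0.4]
```

{"op": "apply_moves", "data": {"increments": [[[-1.9,3,-1.4],[0.3,-2.6,0.4],9.5],[[0,3,0],[0,0,0],9.5],[[0,2.5,0],[0,0,0],9.5],[[0,0,0],[0,0,0],9.5],[[0,0,0],[0,0,0],9.5]]}}

```text
t: 12.38
eef_pos: [487.1, -6.8, 35.8]
tcp_rot: [-1.57, 0.001, -2.95]
ft_force: [-0.1, 0.4, 0.9]
opening: 1.002
```

Run:
```python
from h import *
goto([485.5,-7,3.5],np.radians(10.9))
```

```text
t 12.375 p [487.1  -6.8  35.8] open 95.3 F [-0.1  0.4  0.9] yaw 10.97 down [ 0.001 -0.001 -1.   ]
shift cm [ 0.16  3.23 -0.01] rot deg [-0.   0.1 -0. ]
```

{"op": "apply_moves", "data": {"increments": [[[0.2,1.5,0],[0,0,0],9.5],[[0,1,0],[0,0,0],9.5],[[0,0.6,0],[0,0,0],9.5],[[0,0,0],[0,0,0],8],[[0,0,0],[0,0,0],6]]}}

```text
t: 13.0
eef_pos: [487.1, -7.6, 7.1]
tcp_rot: [-1.568, 0.006, -2.95]
ft_force: [-0.9, 0.1, 0.1]
opening: 0.846
```

{"op": "apply_moves", "data": {"increments": [[[0,0,0],[0,0,0],5],[[0,0,0],[0,0,0],4.8],[[0,0,0],[0,0,0],4.8],[[0,0,0],[0,0,0],4.8],[[0,0,0],[0,0,0],4.8]]}}

```text
t: 13.62
eef_pos: [487.5, -7.4, 7.9]
tcp_rot: [-1.568, 0.007, -2.95]
ft_force: [0.1, -0.1, 0.1]
opening: 0.505
```

Run:
```python
from h import *
goto([485.5,-7,3.5],np.radians(10.9))
d=cam('wrist'); marks(d,['tong_left_head','tong_right_head','tongs_tips'])
```

```text
t 13.625 p [487.5  -7.4   7.9] open 48.0 F [ 0.1 -0.1  0.1] yaw 10.95 down [ 0.007 -0.001 -1.   ]
shift cm [ 0.19  0.43 -0.08] rot deg [-0.2  0.1 -0.4]
tong_left_head [599.  48.  17.] 0.95 
tong_right_head [606. -28.  17.] 0.61 
tongs_tips [ 685. -152.   37.] 0.71
```

Run:
```python
from h import *
d=cam('wrist'); show(d,'w6.png'); marks(d,['tong_left_head','tong_right_head'])
```

```text
tong_left_head [596.  47.  19.] 0.65 
tong_right_head [607. -30.  17.] 0.68
```

View pics/w6.png

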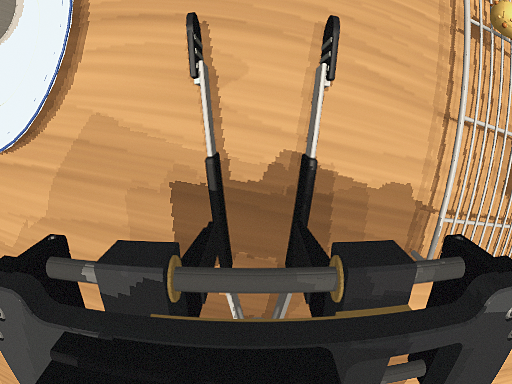

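The heads are barely closed (columns 193 and 331) even though the opening is 48 mm. With the TCP at z=8 the pads are probably catching only the sleeves' rounded tops. I'll reopen, go lower and regrip.

{"op": "apply_moves", "data": {"increments": [[[0,0,0],[0,0,0],7],[[0,0,0],[0,0,0],8],[[0.2,0.4,0],[-0.2,0,-0.4],8],[[0,0,0],[0,0,0],8],[[0,0,0],[0,0,0],8]]}}

```text
t: 14.6
eef_pos: [485.3, -8.0, 3.3]
tcp_rot: [-1.572, -0.001, -2.95]
ft_force: [0.2, -0.2, -1.0]
opening: 0.839
```

Run:
```python
from h import *
goto([485.5,-7,1.5],np.radians(10.9))
d=cam('wrist'); marks(d,['tong_left_head','tong_right_head'])
for u in [(201,45),(324,45)]: print(fish(d,u,30))
```

```text
t 14.6 p [485.3  -8.    3.3] open 79.8 F [ 0.2 -0.2 -1. ] yaw 10.95 down [-0.001  0.001 -1.   ]
shift cm [-0.04  0.18 -0.09] rot deg [0.1 0.1 0.1]
tong_left_head [596.  50.  15.] 0.87 
tong_right_head [609. -28.  14.] 0.66 
[593.11942025  43.74642114  30.        ]
[606.66417602 -22.89124283  30.        ]
```

{"op": "apply_moves", "data": {"increments": [[[0,0.2,-0.1],[0,0,0],7],[[0,0,0],[0,0,0],5],[[0,0,0],[0,0,0],4.8],[[0,0,0],[0,0,0],4.8],[[0,0,0],[0,0,0],4.8]]}}

```text
t: 15.38
eef_pos: [485.3, -6.9, 1.3]
tcp_rot: [-1.572, -0.0, -2.95]
ft_force: [-0.8, -0.3, -1.6]
opening: 0.506
```

{"op": "apply_moves", "data": {"increments": [[[0,0,0],[0,0,0],4.8],[[0,0,0],[0,0,0],4.8],[[0,0,0],[0,0,0],4.8],[[0,0,0],[0,0,0],4.8],[[0,0,0],[0,0,0],4.8]]}}

```text
t: 16.0
eef_pos: [485.3, -6.9, 1.4]
tcp_rot: [-1.572, -0.0, -2.95]
ft_force: [-1.2, -0.5, 0.0]
opening: 0.505
```

Run:
```python
from h import *
goto([485.5,-7,1.5],np.radians(10.9))
d=cam('wrist'); show(d,'w7.png'); marks(d,['tong_left_head','tong_right_head'])
g=d['img'][20:80].astype(int).sum(2)
for r in (30,45,60,75): print(r,np.where(d['img'][r,170:350].astype(int).sum(1)<170)[0]+170)
```

```text
t 16.0 p [485.3  -6.9   1.4] open 48.0 F [-1.2 -0.5  0. ] yaw 10.96 down [-0.     0.001 -1.   ]
shift cm [-0.02 -0.01  0.02] rot deg [0.  0.1 0. ]
tong_left_head [595.  43.  14.] 0.76 
tong_left_head [607. -12.  17.] 0.42 
tong_right_head [604. -11.  17.] 0.72 
30 [195 200 204 205 206 207 208 301 302 303 304 305 308 314]
45 [201 205 206 207 208 301 302 303 307 308 313]
60 [196 202 307 312 313]
75 []
```

The gap is now 55 mm, as expected for a 48 mm opening, and centred (inner faces at columns 208 and 301). Lifting slowly and checking pitch.

{"op": "apply_moves", "data": {"increments": [[[0,-0.3,0],[0,0,0],4.8],[[0,-0.6,0],[0,0,0],4.8],[[0,-1,0],[0,0,0],4.8],[[0,-1,0],[0,0,0],4.8],[[0,-1,0],[0,0,0],4.8]]}}

```text
t: 16.77
eef_pos: [484.9, -6.9, 42.7]
tcp_rot: [-1.572, -0.001, -2.95]
ft_force: [-0.3, -0.8, -1.8]
opening: 0.505
```

Run:
```python
from h import *
goto([485.5,-7,1.5],np.radians(10.9))
d=cam('wrist'); marks(d,['tong_left_head','tong_right_head'])
```

```text
t 16.775 p [484.9  -6.9  42.7] open 48.1 F [-0.3 -0.8 -1.8] yaw 10.95 down [-0.002  0.001 -1.   ]
shift cm [-0.06  4.12  0.02] rot deg [0.1 0.1 0.1]
tong_left_head [597.  42.  59.] 0.68 
tong_right_head [606. -13.  58.] 0.59
```

{"op": "apply_moves", "data": {"increments": [[[0,-1.5,0],[0,0,0],4.8],[[0,-1.5,0.5],[0,0,0],4.8],[[0.5,-1,1.5],[0,0.5,0],4.8],[[0.7,0,2.3],[0,0.5,0],4.8],[[0.7,0,2.5],[0,0.5,0],4.8]]}}

```text
t: 17.55
eef_pos: [477.5, -79.2, 82.7]
tcp_rot: [-1.572, -0.003, -2.975]
ft_force: [-0.2, -0.6, -1.7]
opening: 0.506
```

{"op": "apply_moves", "data": {"increments": [[[0.7,0,2.5],[0,0.5,0],4.8],[[0.7,0,2.5],[0,0.5,0],4.8],[[0.7,0,2.5],[0,0.5,0],4.8],[[0.7,0,2.5],[0,0,0],4.8],[[0.4,0,1.5],[0,0,0],4.8]]}}

```text
t: 18.18
eef_pos: [459.8, -205.3, 81.5]
tcp_rot: [-1.573, -0.005, -3.007]
ft_force: [-0.2, 0.3, -1.7]
opening: 0.503
```

Run:
```python
from h import *
goto([467,-252.5,85],np.radians(8))
d=cam('wrist'); marks(d,['tong_left_head','tong_right_head'])
```

```text
t 18.175 p [ 459.8 -205.3   81.5] open 47.9 F [-0.2  0.3 -1.7] yaw 7.72 down [-0.005  0.002 -1.   ]
shift cm [-0.08 -0.36  4.77] rot deg [ 0.1 -0.3  0.3]
tong_left_head [ 573. -162.   98.] 0.63 
tong_right_head [ 579. -219.   94.] 0.6
```

{"op": "apply_moves", "data": {"increments": [[[0,0,1],[0,0,0],4.8],[[0,0,2],[0,0,0],4.8],[[0,0,1.7],[0,0,0],4.8],[[0,0,0],[0,0,0],4.8],[[0,0,0],[0,0,0],4.8]]}}

```text
t: 18.95
eef_pos: [467.3, -252.8, 81.3]
tcp_rot: [-1.574, -0.005, -3.005]
ft_force: [0.4, -0.2, -1.1]
opening: 0.5
```

Run:
```python
from h import *
goto([467,-252.5,85],np.radians(8))
d=cam('wrist'); show(d,'w8.png'); marks(d,['tong_left_head','tong_right_head','croquette_center'])
```

```text
t 18.95 p [ 467.3 -252.8   81.3] open 47.6 F [ 0.4 -0.2 -1.1] yaw 7.81 down [-0.005  0.002 -1.   ]
shift cm [ 0.03 -0.37 -0.04] rot deg [ 0.2 -0.2  0.3]
tong_left_head [ 581. -210.   98.] 0.89 
tong_right_head [ 588. -265.   98.] 0.74 
croquette_center [ 579. -234.   43.] 0.68 
croquette_center [ 586. -392.   23.] 0.65 
croquette_center [ 459. -394.   19.] 0.56
```

View pics/w8.png

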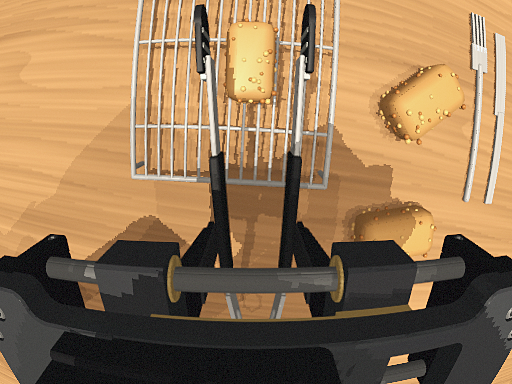

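The croquette is between the heads: croquette centre at (251,60), inner head faces at columns 209 and 303, axes parallel.

Run:
```python
from h import *
d=cam('wrist')
c=fish(d,(251.5,62),52); print('croq',c); h=fish(d,(256,35),97); print('mid heads ray',h)
f=fish(d,(251,23),58); b=fish(d,(251.5,100),45); print(f,b)
for u in [(229,60),(276,60)]: print(fish(d,u,46))
yaw=np.radians(7.8); a=np.array([np.cos(yaw),np.sin(yaw)]); n=np.array([-a[1],a[0]])
R,p,s=tool()
print('along',(c[:2]-p[:2])@a,'side',(c[:2]-p[:2])@n, 'heads', (h[:2]-p[:2])@a,(h[:2]-p[:2])@n)
```

```text
croq [ 580.7150639  -233.60893157   52.        ]
mid heads ray [ 589.91932061 -235.61337233   97.        ]
[ 609.19212143 -229.36151605   58.        ] [ 552.74035471 -237.38160073   45.        ]
[ 581.24486137 -216.41645378   46.        ]
[ 585.97347295 -251.30383332   46.        ]
along 114.77064172912485 side 3.3766668302014278 heads 123.61770537083252 0.14161050763149696
```

{"op": "apply_moves", "data": {"increments": [[[0.2,0.5,-0.3],[0.2,0,0.3],4.8],[[0,1,0],[0,0,0],4.8],[[0,1,0],[0,0,0],4.8],[[0,1,0],[0,0,0],4.8],[[0,0.5,0],[0,0,0],4.8]]}}

```text
t: 19.82
eef_pos: [464.7, -249.0, 38.5]
tcp_rot: [-1.57, 0.001, -3.004]
ft_force: [0.5, 0.5, -1.2]
opening: 0.501
```

Run:
```python
from h import *
goto([466,-250,32],np.radians(7.8))
d=cam('wrist'); show(d,'w9.png'); marks(d,['tong_left_head','tong_right_head','croquette_center'])
```

```text
t 19.825 p [ 464.7 -249.    38.5] open 47.6 F [ 0.5  0.5 -1.2] yaw 7.89 down [ 0.001 -0.001 -1.   ]
shift cm [-0.11  0.65  0.11] rot deg [-0.   0.1 -0. ]
tong_left_head [ 579. -206.   53.] 0.77 
croquette_center [ 580. -233.   46.] 0.92 
croquette_center [ 456. -394.   19.] 0.76 
croquette_center [ 583. -390.   20.] 0.65
```

View pics/w9.png

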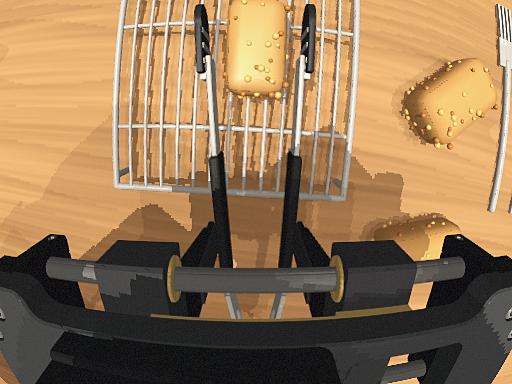

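The croquette (228-285 at row 45) is centred between the heads (208 and 303). I'll go down 6 mm and close.

{"op": "apply_moves", "data": {"increments": [[[-0.1,0.6,0.1],[0,0,0],4.8],[[0,0,0],[0,0,0],4.6],[[0,0,0],[0,0,0],4.3],[[0,0,0],[0,0,0],4.0],[[0,0,0],[0,0,0],3.7]]}}

```text
t: 20.65
eef_pos: [466.5, -250.4, 33.9]
tcp_rot: [-1.568, 0.002, -3.004]
ft_force: [0.3, -0.2, -0.7]
opening: 0.427
```

{"op": "apply_moves", "data": {"increments": [[[0,0,0],[0,0,0],3.4],[[0,0,0],[0,0,0],3.0],[[0,0,0],[0,0,0],2.5],[[0,0,0],[0,0,0],2.5],[[0,0,0],[0,0,0],2.5]]}}

```text
t: 21.28
eef_pos: [466.6, -250.4, 34.0]
tcp_rot: [-1.568, 0.002, -3.004]
ft_force: [-0.2, 0.6, -1.3]
opening: 0.426
```

Run:
```python
from h import *
goto([466,-250,32],np.radians(7.8))
d=cam('wrist'); show(d,'w10.png'); marks(d,['tong_left_head','tong_right_head','croquette_center'])
```

```text
t 21.275 p [ 466.6 -250.4   34. ] open 40.5 F [-0.2  0.6 -1.3] yaw 7.9 down [ 0.003 -0.002 -1.   ]
shift cm [ 0.05  0.2  -0.04] rot deg [-0.1  0.1 -0.1]
tong_left_head [ 582. -213.   51.] 0.72 
tong_right_head [ 585. -256.   48.] 0.87 
tong_right_head [ 577. -213.   53.] 0.24 
croquette_center [ 578. -233.   42.] 0.84 
croquette_center [ 456. -395.   20.] 0.74 
croquette_center [ 585. -390.   21.] 0.64
```

The fingers stopped at 40.5 mm, so something is pinched. Lifting slowly.

{"op": "apply_moves", "data": {"increments": [[[0,-0.3,0],[0,0,0],2.5],[[0,-0.6,0],[0,0,0],2.5],[[0,-1,0],[0,0,0],2.5],[[0,-1.2,0],[0,0,0],2.5],[[0,-1.2,0],[0,0,0],2.5]]}}

```text
t: 22.1
eef_pos: [466.2, -250.2, 79.6]
tcp_rot: [-1.569, 0.002, -3.004]
ft_force: [0.6, -0.4, -2.0]
opening: 0.427
```

{"op": "apply_moves", "data": {"increments": [[[0,-1,0],[0,0,0],2.5],[[0,-0.8,0],[0,0,0],2.5],[[0,-0.4,0],[0,0,0],2.5],[[0,0,0],[0,0,0],2.5],[[0,0,0],[0,0,0],2.5]]}}

```text
t: 22.72
eef_pos: [466.4, -250.3, 104.2]
tcp_rot: [-1.568, 0.003, -3.004]
ft_force: [-0.3, -0.7, -1.3]
opening: 0.43
```

Run:
```python
from h import *
goto([466,-250,32],np.radians(7.8))
d=cam('wrist'); show(d,'w11.png'); marks(d,['tong_left_head','tong_right_head','croquette_center'])
```

```text
t 22.725 p [ 466.4 -250.3  104.2] open 40.9 F [-0.3 -0.7 -1.3] yaw 7.89 down [ 0.003 -0.003 -1.   ]
shift cm [ 0.06  7.22 -0.05] rot deg [-0.2  0.1 -0.2]
tong_left_head [ 581. -213.  121.] 0.95 
tong_left_head [ 586. -252.  117.] 0.59 
tong_right_head [ 587. -258.  118.] 0.64 
croquette_center [ 579. -235.  115.] 0.95 
croquette_center [ 582. -392.   20.] 0.93 
croquette_center [ 457. -398.   22.] 0.82
```

View pics/w11.png

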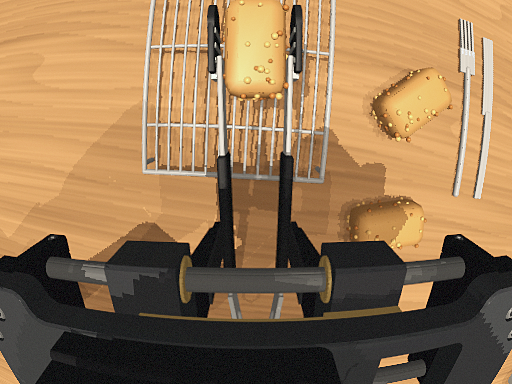

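The croquette is held between the heads (215 and 290), at z≈114 and free of the rack. Carrying it to the plate.

{"op": "apply_moves", "data": {"increments": [[[-0.2,0,-1],[0,0,0],2.5],[[-0.4,0,-2],[0,0,0],2.5],[[-0.5,0,-3],[0,0,0],2.5],[[-0.5,0,-3],[0,0,0],2.5],[[-0.5,0,-3],[0,0,0],2.5]]}}

```text
t: 23.55
eef_pos: [470.1, -122.0, 103.5]
tcp_rot: [-1.568, 0.002, -3.006]
ft_force: [1.0, -0.4, -1.4]
opening: 0.427
```

{"op": "apply_moves", "data": {"increments": [[[-0.5,0,-3],[0,0,0],2.5],[[-0.5,0,-3],[0,0,0],2.5],[[-0.5,0,-3],[0,0,0],2.5],[[-0.5,0,-3],[0,0,0],2.5],[[-0.5,0,-3],[0,0,0],2.5]]}}

```text
t: 24.18
eef_pos: [471.5, 41.3, 103.6]
tcp_rot: [-1.569, 0.002, -3.003]
ft_force: [0.4, -0.5, -1.9]
opening: 0.426
```

Run:
```python
from h import *
goto([484,229,100],np.radians(7.9))
d=cam('wrist'); marks(d,['tong_left_head','tong_right_head','croquette_center','plate','ramekin_center'])
```

```text
t 24.175 p [471.5  41.3 103.6] open 40.5 F [ 0.4 -0.5 -1.9] yaw 7.95 down [ 0.002 -0.001 -1.   ]
shift cm [ -3.84   0.34 -18.42] rot deg [-0.1  0.  -0.1]
tong_left_head [587.  77. 117.] 0.61 
tong_left_head [594.  36. 116.] 0.27 
tong_right_head [592.  36. 118.] 0.76 
croquette_center [585.  58. 111.] 0.56 
plate [601. 245.  -0.] 0.84 
ramekin_center [628. 253.  25.] 0.81
```

{"op": "apply_moves", "data": {"increments": [[[-0.8,0,-3.2],[0,0,0],2.5],[[-0.8,0,-3.2],[0,0,0],2.5],[[-0.8,0,-3.2],[0,0,0],2.5],[[-0.8,0,-3.2],[0,0,0],2.5],[[-0.5,0,-2],[0,0,0],2.5]]}}

```text
t: 25.1
eef_pos: [489.7, 190.6, 103.3]
tcp_rot: [-1.569, 0.002, -3.013]
ft_force: [-0.1, -0.7, -2.5]
opening: 0.429
```

{"op": "apply_moves", "data": {"increments": [[[-0.2,0,-1.2],[0,0,0],2.5],[[0,0,-0.5],[0,0,0],2.5],[[0,0,0],[0,0,0],2.5],[[0,0,0],[0,0,0],2.5],[[0,0,0],[0,0,0],2.5]]}}

```text
t: 25.72
eef_pos: [489.5, 206.4, 103.0]
tcp_rot: [-1.569, 0.001, -3.015]
ft_force: [-0.5, 0.5, -2.4]
opening: 0.428
```

Run:
```python
from h import *
goto([485,229,100],np.radians(7.9))
for c in ['wrist','scene']:
    d=cam(c); show(d,'f_%s.png'%c); marks(d,['tong_left_head','tong_right_head','croquette_center','plate','ramekin_center','tot1_center','tot2_center','mill_center'],k=2)
```

```text
t 25.725 p [489.5 206.4 103. ] open 40.7 F [-0.5  0.5 -2.4] yaw 7.23 down [ 0.001 -0.002 -1.   ]
shift cm [ 0.16  0.3  -2.3 ] rot deg [-0.1 -0.7 -0.1]
tong_left_head [604. 242. 118.] 0.75 
tong_right_head [609. 202. 115.] 0.64 
croquette_center [602. 220. 111.] 0.6 
plate [599. 246.   1.] 0.67 
ramekin_center [632. 259.  25.] 0.59 
tong_left_head [607. 244. 117.] 0.69 [341. 127.]
tong_right_head [611. 198. 114.] 0.67 [328. 136.]
croquette_center [ 583. -394.   21.] 0.88 [119. 256.]
croquette_center [605. 223. 114.] 0.72 [334. 131.]
plate [605. 248.   0.] 0.78 [333. 153.]
ramekin_center [630. 253.  26.] 0.77 [342. 152.]
tot1_center [ 681. -154.   38.] 0.44 [226. 236.]
tot2_center [ 707. -244.   39.] 0.68 [198. 263.]
mill_center [787. -58.  64.] 0.58 [284. 246.]
mill_center [606. 242. 116.] 0.32 [340. 127.]
```

{"op": "apply_moves", "data": {"increments": [[[0.2,0,-1],[0,0,0],2.5],[[0,0,-1],[0,0,0],2.5],[[0,0,-0.5],[0,0,0],2.5],[[0,0,0],[0,0,0],2.5],[[0,0,0],[0,0,0],2.5]]}}

```text
t: 27.25
eef_pos: [483.7, 233.7, 102.9]
tcp_rot: [-1.569, 0.001, -3.014]
ft_force: [0.2, -0.4, -1.7]
opening: 0.43
```

{"op": "apply_moves", "data": {"increments": [[[0,0,0],[0,0,0],2.5],[[0,0,0],[0,0,0],2.5],[[0,0,0],[0,0,0],2.5],[[0,0,0],[0,0,0],2.5],[[0,0,0],[0,0,0],2.5]]}}

```text
t: 27.88
eef_pos: [483.9, 233.2, 102.9]
tcp_rot: [-1.569, 0.001, -3.015]
ft_force: [-0.2, 0.3, -1.5]
opening: 0.427
```

Run:
```python
from h import *
goto([485,229,100],np.radians(7.9))
for c in ['wrist','top']:
    d=cam(c); marks(d,['tong_left_head','tong_right_head','croquette_center','plate','ramekin_center'],k=2)
```

```text
t 27.875 p [483.9 233.2 102.9] open 40.6 F [-0.2  0.3 -1.5] yaw 7.27 down [ 0.001 -0.002 -1.   ]
shift cm [-0.06  0.29  0.43] rot deg [-0.1 -0.6 -0.1]
tong_left_head [598. 268. 116.] 0.66 
tong_right_head [602. 226. 117.] 0.64 
croquette_center [598. 246. 111.] 0.84 
tong_left_head [597. 271. 117.] 0.55 [116. 182.]
tong_left_head [785. -57.  66.] 0.19 [252. 113.]
tong_right_head [603. 226. 114.] 0.8 [135. 180.]
croquette_center [600. 247. 112.] 0.73 [126. 181.]
croquette_center [ 452. -388.   21.] 0.61 [382. 242.]
plate [600. 245.   3.] 0.85 [138. 188.]
ramekin_center [627. 251.  28.] 0.58 [134. 176.]
```

The croquette is at (599,246,112) over the plate's centre at (600,246), and it's still. Handing in.

```bash
python3 -c "
from cell import env; print(env.job_done())"
```

```text
the job is handed in; nothing more can be done
None
```

I handed the job in with the tongs holding the small rack croquette still over the middle of the plate. `env.job_done()` gives no verdict, so the result rests on my own checks.

**First grip failed:** With the fingers about 4 mm above the counter, the tongs pitched up about 40° in the gripper. They slipped out onto the counter when I tried to level them there. They had already been lifted about 120 mm by then, with the croquette still untouched on the rack. A second try about 8 mm up barely closed the heads, so I reopened. The third, 1.4 mm up and about 10 mm further back, held level.

**Last checks (t ≈ 27.9 s of 48):**

| Item | Reading |
|---|---|
| Croquette centre | (598–600, 246–247, 111–112) mm, wrist and top cameras agree |
| Plate centre | (600, 245) mm |
| Tong heads | 42–45 mm apart by the networks, croquette between them (36 mm expected) |
| Finger opening | 40.6 mm, stopped on the tongs (38 mm expected) |
| Ramekin | within about 5 mm of its first reading |
| Tots and mill | within about 5 mm of their first readings, checked about 2 s earlier |

- **Grip widths:** the head gap and finger opening read a little wider than your figures. I put this down to measurement error and a slightly wider croquette.
- **Not checked:** the contact forces on the croquette itself can't be read. I couldn't view a final picture because the 12-picture limit was reached.

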